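Check the gas pressure of a culture jar with a pencil gauge

ROBOT

A 6-joint arm with a two-finger parallel gripper is mounted at the origin on the work surface. World frame = base frame: x ahead of the robot, y to its left, z up, the work surface at z = 0. Lengths are in m, angles in rad, forces in N, time in s.
With the tool pointing down it reaches from about 0.3 to 0.775 m from the base axis. Payload 14.6 kg.
Tool frame: the origin (TCP) lies at the very end of the fingers, on their centre line; the grasp point (between the pads) lies robot.pinch_z behind it (robot.pinch_z is the distance from the TCP to the grasp point, in m); y points along the fingers, z is the direction in which the jaws open and shut, and the axes are right-handed (so a half turn about y gives the same grasp; the last joint's range is limited). The gripper opens to 85 mm and grips with 20 to 120 N. Pads are 22 mm wide; open, the fingers measure 114 mm over their backs; the gripper's body (76 mm by 85 mm) begins 54 mm behind the grasp point. The pads swing forward as they close: fully open they stand 13 mm farther back than shut.
Start: joints at [1.119, 0.3, 1.521, -0, 1.321, -0.067], TCP at [0.206, 0.51, 0.202] pointing down, gripper open.
Joint ranges: [-3.03, 3.03], [-0.79, 2.21], [0.23, 2.52], [-1.04, 4.18], [0, 3.07], [-2.55, 2.55]. Speed limits (rad/s): [2.22, 2.22, 2.57, 3.14, 3.14, 3.14].

INTERFACE

Orientations are given as a unit quaternion [w, x, y, z].
In Python, from plant import robot gives the robot as it stands.
- The arm moves only by the tool arm_command, never from a script. Its argument "commands" is a list of rows, each an object of numbers: "dx", "dy", "dz": the shift along the tool's x, y, z in m; "rx", "ry", "rz": the turn, a rotation vector about the tool's x, y, z in rad; "grip": the closure in counts, from 0 (fully open) to 255 (shut). A call has 1 to 8 rows; each row is the pose to reach, as a shift and turn from the pose commanded when the call began, along the tool's axes at that moment; what a row does not reach only later rows make up. A row lasts 1/8 s, in which the tool goes at most 62.5 mm and 10.7 degrees, less where a joint would pass 70% of its speed; a pose out of reach is approached as far as the arm can. A call with a gripper value outside its range is refused whole. The fingers move at their own pace and stop on an object; "force" is the grip in N (left out, the last holds). Time passes only in rows, so rows that repeat a pose let the fingers close. It gives the time, the measured TCP pose, the force and the opening at its end, in the units of the state.
- robot.get_obs(): the state, without advancing time (a new reading comes with each control period).
- robot.camera(name): name is "scene" or "side" or "wrist"; returns a dict with "frame" (480x640x3 uint8, red, green, blue), "K" (3x3 intrinsics, pixels), "k1" (the pictures are not rectified: a ray, as slopes to the right and down, at radius r is drawn at 1 + k1 r^2 times it, then the intrinsics apply), "xyz" and "attitude" of the camera in the world; the wrist camera has in their place "T_tool_cam" (4x4, takes a point from camera to tool coordinates, whose origin is the TCP and whose axes are the tool frame's). Camera axes: x right, y down, z forward; pixel columns grow to the right and rows downward; lengths in m; the calibration is good to about 2 mm. A picture is of the moment at which its call begins: read the wrist's pose just before it. There is no depth.
- robot.close_job(): hands the job in, once; it reports no verdict.
The state is a dict: "t": time; "joint_positions": joint angles; "joint_vel": joint speeds; "joint_efforts": joint torques, N m; "ee_pos": TCP position; "eef_rot": TCP orientation; "contact_force": force on the tool from outside, world axes, zero at the start; "wrist_torque": the same for the moment, N m; "grip_width": finger opening in m.
Only numpy, scipy, OpenCV 4.12 (cv2) and the standard library are available. Lean on these libraries where they do the work, as an engineer would, in place of code of your own. Each camera call takes 0.05 s, during which the arm holds its last target.

TASK

Take the pencil gauge out of its stand and press it, upright, fully home on the valve stem of the culture jar, firmly enough to seat it but gently (never more than 20 N), and hold it there for about a second so that the gas pushes the measuring rod out. Then lift it off and put it back upright in its stand, the rod left standing out with its reading. Do not touch the rod, and leave the other glassware where it is.

Things in the scene. Friction and masses are not known exactly. Their poses are not given: they have to be found in the camera images.
- gauge_mid (a point): Pencil gauge (loose, 140 g), a round metal tool upright in its stand, 92 mm long plus a rod head 4 mm high on top. This point is on its axis 46 mm above its lower end, z up the gauge. Chuck at the bottom: 35 mm wide, 30 mm tall. Above it the barrel to grip: 28 mm wide, 62 mm long, best gripped about 28 mm above this point, clear of the rod.
- gauge_mouth (a point): Centre of the gauge's open lower end (the chuck's mouth), 46 mm below gauge_mid on the axis. The chuck's bore is 24 mm wide and 24 mm deep and ends in a flat seat; in its middle the rod's thin lower end (6 mm) hangs to 2 mm above the mouth.
- gauge: The gauge as a whole; origin at the centre of its lower end, z up its axis.
- rod (a joint): How far the measuring rod stands out of the gauge's top (m): 0 at the start, at most 0.020. It is stiff (about 6 N of friction and a light spring of 120 N/m) and stays where it was pushed.
- rod_head (a point): Top of the measuring rod: a small head 9 mm wide, its top 4 mm above the barrel's top (96 mm above the gauge's lower end) when the rod is in.
- stand_floor (a point): The gauge's stand (fixed): an upright round cup on a flat foot 84 mm wide. This point is the centre of the cup's inner floor, on which the gauge stands, 8 mm above the bench. Cup 42 mm wide inside, 52 mm outside, its rim 24 mm above this point.
- jar: The culture jar with the valve (fixed): a clear round jar with petri dishes inside, 110 mm wide, with a metal lid 118 mm wide, its top 128 mm above the bench, and an upright brass valve stem in the middle of the lid. Origin at the centre of its underside, z up.
- lid_top (a point): Centre of the valve jar's lid top, on the stem's axis, 128 mm above the bench. The stem is 20 mm wide, its top 5 mm tapered to 13 mm, with a 10 mm bore. It is screwed in more or less: its top is 32 to 56 mm above this point, differs each time and is not measured. A rubber ring 3 mm high and 40 mm wide lies round its foot.
- stem_foot (a point): Point on the stem's axis 3 mm above the lid. Feel of the stem: it sits in rubber and gives about 1 mm per 6 N. A sprung pin inside, pushed up by the gas, meets the rod on the way down and pushes it out 5 to 15 mm, which takes 6 to 8 N; then the seat meets the stem's top. Fully home is felt as 11 N or more in all.
- knob_jar: A second culture jar (fixed, leave alone), the same but with a black round knob 38 mm wide and 36 mm high on its lid in place of a valve stem.
- bottle_mid (a point): Bystander: amber bottle 68 mm wide, 135 mm high, loose; this point is its centre, half-way up, z up.
- dish_mid (a point): Bystander: one petri dish 94 mm wide and 17 mm high, loose, lying flat; this point is its centre, z up.
- beaker_mid (a point): Bystander: glass beaker 68 mm wide, 85 mm high, loose; this point is its centre, half-way up, z up.

How it is judged:
On the way:
1. the gauge is pressed fully home on the stem, upright, and the rod has been pushed out, for half a second (contact force between gauge and jar above 10 N and horizontal distance between gauge_mouth and lid_top below 0.006 m and angle between gauge's own z axis and vertical below 0.12 rad and z of gauge_mouth in the frame of lid_top below 0.031 m and value of joint rod above 0.0035 m), for 0.5 s.
At the end, for the whole second after the job is handed in: The gauge stands at rest in its stand again: lower end within 4 mm of the cup's floor and 8 mm of its centre, upright within 7 degrees, the rod still at least 3.5 mm out (horizontal distance between gauge_mouth and stand_floor below 0.008 m and z of gauge_mouth in the frame of stand_floor below 0.004 m and angle between gauge's own z axis and vertical below 0.12 rad and value of joint rod above 0.0035 m and linear speed of gauge below 0.02 m/s); the robot touches nothing.
It fails at once if the gauge is pressed on the jar with more than 20 N (contact force between gauge and jar above 20 N).
It fails at once if the robot touches the measuring rod (contact force between any of the fingers, the arm and rod above 0.5 N).
It fails at once if a bystander (bottle, dish or beaker) is pushed more than 20 mm or tipped (distance of any of bottle_mid, dish_mid, beaker_mid from where it was at the start of the episode above 0.02 m or angle between any of bottle_mid, dish_mid, beaker_mid's own z axis and vertical above 0.35 rad).
It also fails if it takes over 56 s, if anything falls off the work surface, if the arm or the gripper's body presses on something with over 40 N, if the wrist force passes 120 N, or if a joint passes its speed limit or range.

## Working session

There is one attempt and no reset: what is moved stays moved. The work goes in short steps, Python scripts to look and compute and a tool call to move; the robot and the scene stay as the last step left them, time stands still between calls to the robot, and variables do not carry over. Pictures are saved under pics/ and viewed, and the job is handed in when it is done.

Besides the shell and the picture viewer there is one more tool, called after "Call:" as name([rows], argument=value, ...), one row to a line, values as JSON. arm_command: Moves the arm, as the interface text tells. Its arguments: {"type":"object","properties":{"commands":{"type":"array"},"force":{"type":"number"}},"required":["commands"]}

```bash
ls; mkdir -p pics; python3 - <<'E'
from plant import robot
import cv2
print(robot.pinch_z); print(robot.get_obs())
for n in ["scene","side","wrist"]:
    c=robot.camera(n); cv2.imwrite(f"pics/{n}0.png",c["frame"][:,:,::-1])
    print(n,{k:v for k,v in c.items() if k!="frame"})
E
```

```text
pics
0.0187
{'t': 0.0, 'joint_positions': array([ 1.11940833e+00,  3.00484736e-01,  1.52157110e+00, -1.95274851e-05,
        1.32069320e+00, -6.66167742e-02]), 'joint_vel': array([ 0.00052733, -0.00043571, -0.00298726, -0.0005559 , -0.00055736,
       -0.0012889 ]), 'joint_efforts': array([ 1.61123044e-04, -5.43500161e+01, -3.61788154e+01, -5.29513841e-05,
        4.03390135e-03,  7.40901783e-06]), 'ee_pos': array([0.20634263, 0.50954395, 0.20151807]), 'eef_rot': array([-0.69366459,  0.69445843, -0.13529609,  0.1350996 ]), 'contact_force': array([ 0.83624608, -0.1323717 ,  0.64193771]), 'wrist_torque': array([-0.03734052, -0.02721518, -0.00831832]), 'grip_width': 0.08555589611284967}
scene {'K': array([[528.11146135,   0.        , 311.65831976],
       [  0.        , 528.11146135, 231.83978539],
       [  0.        ,   0.        ,   1.        ]]), 'k1': 0.01567514153922243, 'xyz': array([1.45105231, 0.30949753, 0.79823574]), 'attitude': array([-0.26280114,  0.52568639,  0.72271236, -0.36369799])}
side {'K': array([[621.12081879,   0.        , 311.85478893],
       [  0.        , 621.12081879, 241.43781065],
       [  0.        ,   0.        ,   1.        ]]), 'k1': 0.0008464933908694652, 'xyz': array([ 0.2108284 , -0.90073406,  0.98069178]), 'attitude': array([-0.40094676,  0.89841412, -0.16265109,  0.07508924])}
wrist {'K': array([[431.13148755,   0.        , 322.83801847],
       [  0.        , 431.13148755, 240.12027387],
       [  0.        ,   0.        ,   1.        ]]), 'k1': 0.025165404292689122, 'T_tool_cam': array([[ 3.37566290e-04,  9.60757519e-01,  2.77389392e-01,
        -7.07089967e-02],
       [-6.37687701e-04, -2.77389145e-01,  9.60757439e-01,
        -1.72495477e-01],
       [ 9.99999740e-01, -5.01207128e-04,  5.19026029e-04,
        -3.67121900e-04],
       [ 0.00000000e+00,  0.00000000e+00,  0.00000000e+00,
         1.00000000e+00]])}
```

View pics/scene0.png

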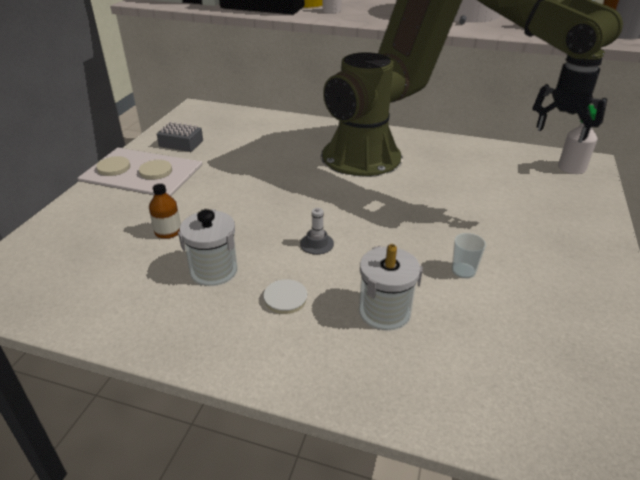

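View pics/side0.png

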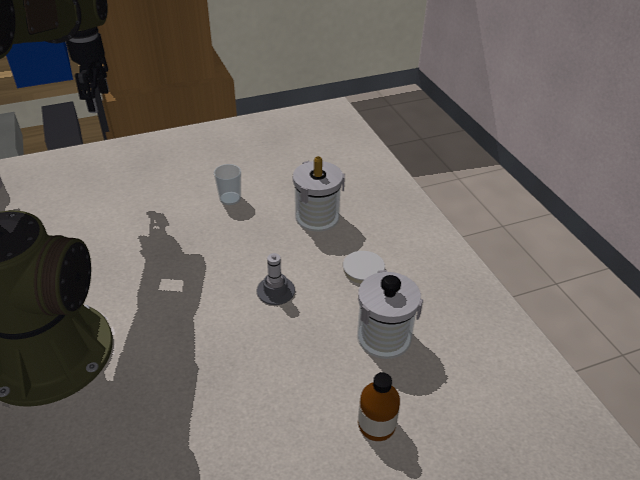

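View pics/wrist0.png

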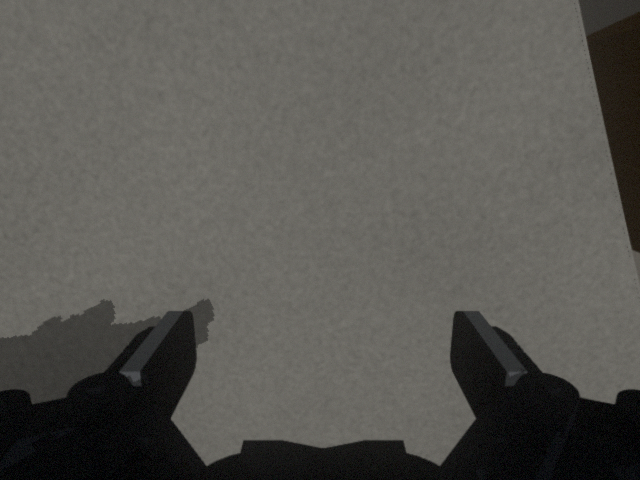

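The scene view has the gauge at about (317,230), the valve jar at (390,280), the knob jar at (208,245), the beaker at (467,255), the dish at (286,296) and the bottle at (164,215). In the side view the gauge is at (274,275) and the valve jar at (318,195). Next I'll zoom in.

```bash
cat > h.py <<'E'
import numpy as np, cv2
from scipy.spatial.transform import Rotation as R
def rot(q): return R.from_quat([q[1],q[2],q[3],q[0]]).as_matrix()
def pose(c,obs=None):
    if "xyz" in c: return rot(c["attitude"]),np.array(c["xyz"])
    Rt=rot(obs["eef_rot"]);T=c["T_tool_cam"]
    return Rt@T[:3,:3], Rt@T[:3,3]+obs["ee_pos"]
def ray(c,uv,obs=None):
    A,o=pose(c,obs); K=c["K"]
    d=np.array([(uv[0]-K[0,2])/K[0,0],(uv[1]-K[1,2])/K[1,1]])
    s=d.copy()
    for _ in range(10): s=d/(1+c["k1"]*(s@s))
    v=A@np.array([s[0],s[1],1.]); return o,v/np.linalg.norm(v)
def plane(c,uv,z,obs=None):
    o,v=ray(c,uv,obs); return o+v*(z-o[2])/v[2]
def tri(*rs):
    M=np.zeros((3,3));b=np.zeros(3)
    for o,v in rs:
        P=np.eye(3)-np.outer(v,v);M+=P;b+=P@o
    x=np.linalg.solve(M,b); return x,[np.linalg.norm((np.eye(3)-np.outer(v,v))@(x-o)) for o,v in rs]
def proj(c,p,obs=None):
    A,o=pose(c,obs);q=A.T@(np.array(p)-o);s=q[:2]/q[2];s=s*(1+c["k1"]*(s@s));return c["K"][0,0]*s+c["K"][:2,2]
E
python3 - <<'E'
import cv2,numpy as np
s=cv2.imread('pics/scene0.png');d=cv2.imread('pics/side0.png')
def cr(im,x,y,w,h,f): return cv2.resize(im[y:y+h,x:x+w],None,fx=f,fy=f,interpolation=cv2.INTER_CUBIC)
a=cr(s,280,190,160,140,5); b=cr(d,240,145,120,170,0+3.5)
cv2.imwrite('pics/z1.png',a[:600,:800]);cv2.imwrite('pics/z2.png',b[:600])
cv2.imwrite('pics/z3.png',cr(s,295,195,48,64,9)); cv2.imwrite('pics/z4.png',cr(d,250,245,55,64,9))
E
```

```text
(no output)
```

View pics/z1.png

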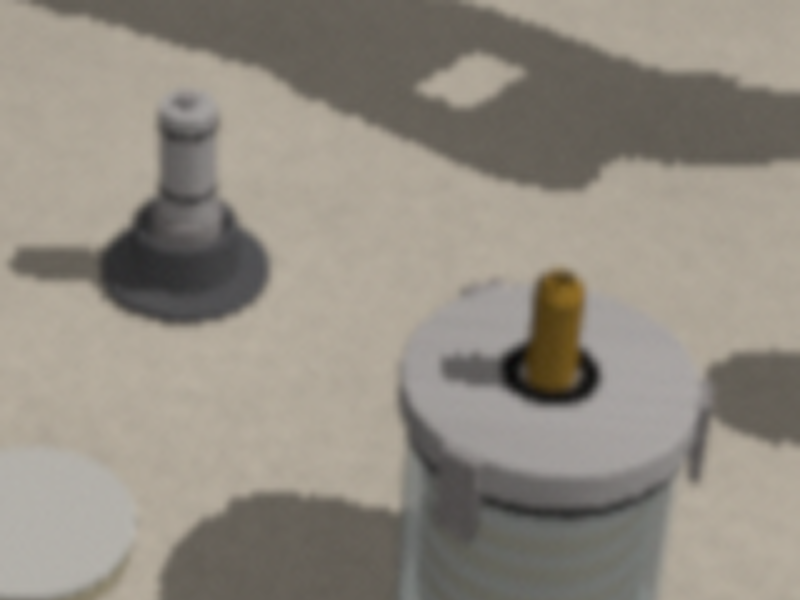

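View pics/z2.png

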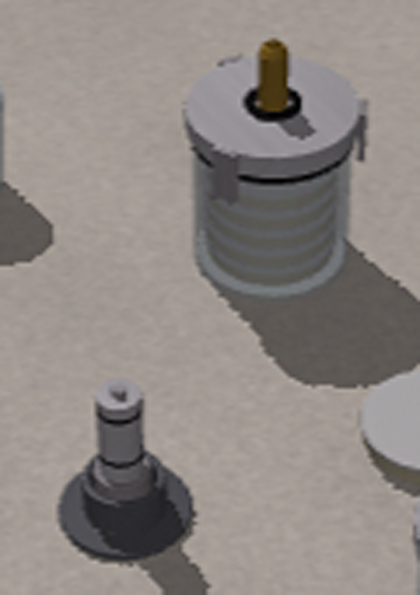

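View pics/z4.png

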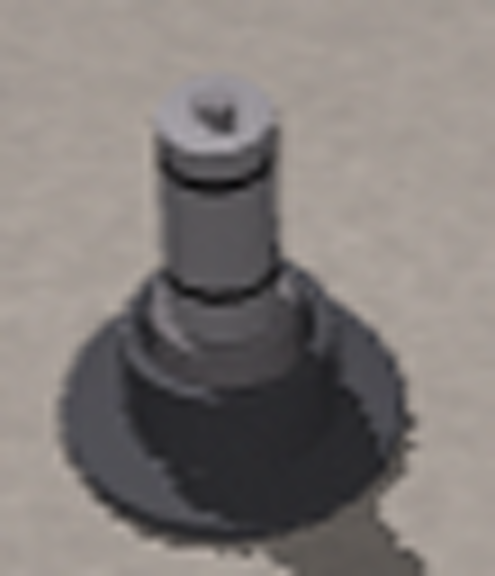

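View pics/z3.png

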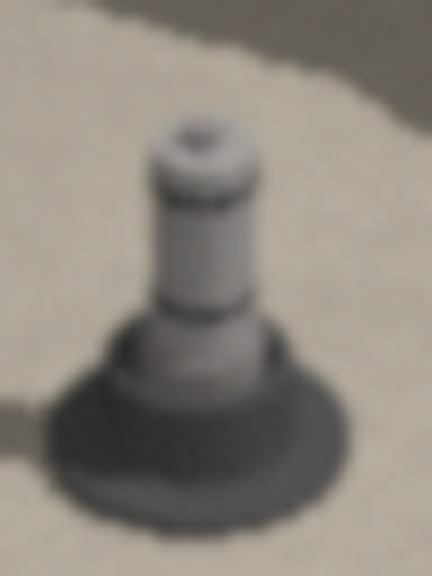

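```bash
python3 - <<'E'
from plant import robot
from h import *
import numpy as np
np.set_printoptions(precision=4,suppress=True)
S=robot.camera("scene");D=robot.camera("side")
def both(n,a,b,z):
    print(n,tri(ray(S,a),ray(D,b)),plane(S,a,z),plane(D,b,z))
both("gauge top",(317.5,211.4),(273.5,257.5),.1)
both("foot",(317.0,242.5),(275.6,290.8),.003)
both("ring",(389.8,264.2),(317.6,173.5),.131)
both("stemtop",(391.8,246.5),(317.6,158),.175)
both("knob top",(206.5,215),(391,283),.164)
both("bottle cap",(159.5,188),(382.5,379),.135)
both("dish",(286,294),(363,263.5),.017)
both("beaker top",(468.5,242),(228.5,173),.085)
E
```

```text
gauge top (array([0.4712, 0.0041, 0.0943]), [np.float64(0.0006156736783179018), np.float64(0.0006156736783178836)]) [0.4799 0.0063 0.1   ] [ 0.4693 -0.001   0.1   ]
foot (array([ 0.4701,  0.0014, -0.0011]), [np.float64(0.0010699098823643601), np.float64(0.0010699098823645117)]) [0.4739 0.0035 0.003 ] [ 0.4695 -0.0035  0.003 ]
ring (array([0.6476, 0.2085, 0.1266]), [np.float64(0.0005550221378958467), np.float64(0.0005550221378959045)]) [0.6535 0.2089 0.131 ] [0.6452 0.2035 0.131 ]
stemtop (array([0.647 , 0.2084, 0.1704]), [np.float64(0.000500844145686206), np.float64(0.0005008441456862012)]) [0.6535 0.2089 0.175 ] [0.6444 0.2028 0.175 ]
knob top (array([ 0.6377, -0.1945,  0.1511]), [np.float64(0.0009307880624797238), np.float64(0.0009307880624796523)]) [ 0.653 -0.184  0.164] [ 0.6315 -0.2063  0.164 ]
bottle cap (array([ 0.5397, -0.3707,  0.128 ]), [np.float64(0.000522931561652843), np.float64(0.0005229315616527152)]) [ 0.5497 -0.3638  0.135 ] [ 0.5366 -0.3746  0.135 ]
dish (array([ 0.6777, -0.0014,  0.0128]), [np.float64(0.0007481017424410173), np.float64(0.0007481017424409012)]) [ 0.6825 -0.0001  0.017 ] [ 0.6753 -0.0045  0.017 ]
beaker top (array([0.4649, 0.3511, 0.0793]), [np.float64(0.001266662743346814), np.float64(0.0012666627433468433)]) [0.471  0.3515 0.085 ] [0.4637 0.3413 0.085 ]
```

```bash
cat >> h.py <<'E'
def rel(obs,target):  # world target TCP -> tool shift
    return rot(obs["eef_rot"]).T@(np.array(target)-obs["ee_pos"])
E
python3 - <<'E'
from plant import robot
from h import *
np.set_printoptions(precision=4,suppress=True)
o=robot.get_obs(); print(rot(o["eef_rot"])); print(rel(o,[.472,.003,.202]), o["t"])
E
```

```text
[[ 0.9269 -0.0002  0.3754]
 [-0.3754 -0.0005  0.9269]
 [-0.     -1.     -0.0005]]
[ 0.4364  0.     -0.3699] 0.25
```

Call:
arm_command([
  {"dx": 0.04,"dz": -0.034},
  {"dx": 0.08,"dz": -0.068},
  {"dx": 0.12,"dz": -0.102},
  {"dx": 0.16,"dz": -0.136},
  {"dx": 0.2,"dz": -0.17},
  {"dx": 0.24,"dz": -0.204},
  {"dx": 0.28,"dz": -0.238},
  {"dx": 0.32,"dz": -0.271},
])

```text
$.commands[0]: bad value
```

Call:
arm_command([
  {"dx": 0.04,"dz": -0.034},
  {"dx": 0.08,"dz": -0.068},
  {"dx": 0.11,"dz": -0.095},
  {"dx": 0.116,"dz": -0.099},
  {"dx": 0.116,"dz": -0.099},
])

```text
$.commands[0]: bad value
```

```bash
cat > look.py <<'E'
import sys,pickle
from plant import robot
from h import *
np.set_printoptions(precision=4,suppress=True)
n=sys.argv[1]; cam=sys.argv[2] if len(sys.argv)>2 else "wrist"
o=robot.get_obs(); c=robot.camera(cam)
cv2.imwrite(f"pics/{n}.png",c["frame"][:,:,::-1]); pickle.dump((o,c),open(f"pics/{n}.pkl","wb"))
print(o["t"],o["ee_pos"],o["contact_force"],o["grip_width"]); print(rot(o["eef_rot"]))
E
python3 look.py w1
```

```text
0.25 [0.2064 0.5097 0.2018] [-0.3359 -0.1339 -0.1416] 0.08552095364011593
[[ 0.9269 -0.0002  0.3754]
 [-0.3754 -0.0005  0.9269]
 [-0.     -1.     -0.0005]]
```

View pics/w1.png

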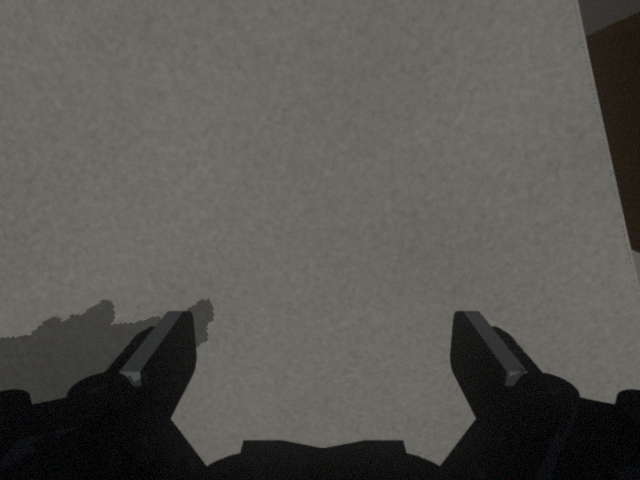

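The move was refused and the view hasn't changed. The rows probably need every field.

Call:
arm_command([
  {"dx": 0.04,"dy": 0,"dz": -0.034,"rx": 0,"ry": 0,"rz": 0,"grip": 0},
  {"dx": 0.08,"dy": 0,"dz": -0.068,"rx": 0,"ry": 0,"rz": 0,"grip": 0},
  {"dx": 0.12,"dy": 0,"dz": -0.102,"rx": 0,"ry": 0,"rz": 0,"grip": 0},
  {"dx": 0.16,"dy": 0,"dz": -0.136,"rx": 0,"ry": 0,"rz": 0,"grip": 0},
  {"dx": 0.2,"dy": 0,"dz": -0.17,"rx": 0,"ry": 0,"rz": 0,"grip": 0},
  {"dx": 0.24,"dy": 0,"dz": -0.204,"rx": 0,"ry": 0,"rz": 0,"grip": 0},
  {"dx": 0.28,"dy": 0,"dz": -0.238,"rx": 0,"ry": 0,"rz": 0,"grip": 0},
  {"dx": 0.32,"dy": 0,"dz": -0.271,"rx": 0,"ry": 0,"rz": 0,"grip": 0},
])

```text
t: 1.3
ee_pos: [0.4019, 0.1368, 0.2023]
eef_rot: [0.694, -0.694, 0.135, -0.135]
contact_force: [1.0, 0.3, -0.3]
grip_width: 0.0857
```

Call:
arm_command([
  {"dx": 0.04,"dy": 0,"dz": -0.034,"rx": 0,"ry": 0,"rz": 0,"grip": 0},
  {"dx": 0.08,"dy": 0,"dz": -0.068,"rx": 0,"ry": 0,"rz": 0,"grip": 0},
  {"dx": 0.11,"dy": 0,"dz": -0.095,"rx": 0,"ry": 0,"rz": 0,"grip": 0},
  {"dx": 0.116,"dy": 0,"dz": -0.099,"rx": 0,"ry": 0,"rz": 0,"grip": 0},
  {"dx": 0.116,"dy": 0,"dz": -0.099,"rx": 0,"ry": 0,"rz": 0,"grip": 0},
])

```text
t: 1.92
ee_pos: [0.4716, 0.0033, 0.2019]
eef_rot: [0.694, -0.694, 0.136, -0.135]
contact_force: [-0.2, -0.1, 0.5]
grip_width: 0.0856
```

```bash
python3 look.py w2
```

```text
1.925 [0.4716 0.0033 0.2019] [-0.2046 -0.0601  0.5267] 0.08559484268603747
[[ 0.9267 -0.0004  0.3759]
 [-0.3759  0.0001  0.9267]
 [-0.0004 -1.     -0.    ]]
```

View pics/w2.png

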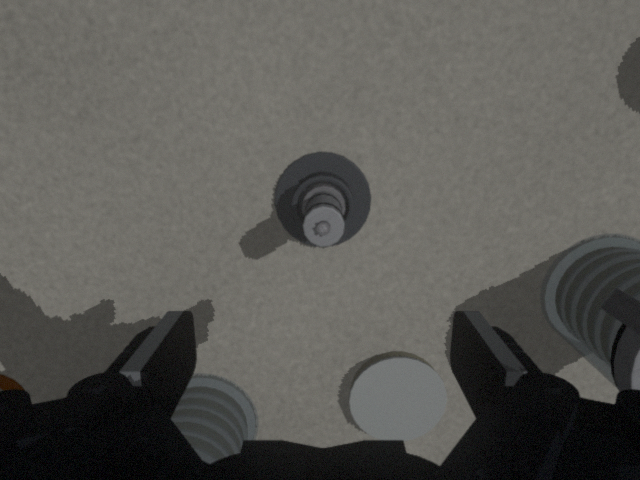

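The wrist view shows the gauge's barrel top at about (323,227) and its foot disc at about (322,199).

```bash
python3 - <<'E'
import pickle
from h import *
np.set_printoptions(precision=4,suppress=True)
o,c=pickle.load(open('pics/w2.pkl','rb'))
im=c["frame"];g=cv2.cvtColor(im,cv2.COLOR_RGB2GRAY)
cv2.imwrite('pics/w2z.png',cv2.resize(im[145:260,260:385,::-1],None,fx=5,fy=5,interpolation=cv2.INTER_CUBIC))
# foot ellipse: dark
m=((g<80)&(g>=0)).astype(np.uint8);m[:, :268]=0;m[260:]=0;m[:,380:]=0
cs,_=cv2.findContours(m,cv2.RETR_EXTERNAL,cv2.CHAIN_APPROX_NONE)
for k in sorted(cs,key=cv2.contourArea)[-2:]: print(cv2.fitEllipse(cv2.convexHull(k)),cv2.boundingRect(k))
m2=(g>105).astype(np.uint8);m2[:190]=0;m2[260:]=0;m2[:,:295]=0;m2[:,352:]=0
print(g[215:240:5,295:350:5])
for p,z in [((323.5,226.5),.1),((322,199.5),.003),((322,228.5),.104)]: print(plane(c,p,z,o))
print(proj(c,[.472,.003,.1],o))
E
```

```text
((320.8908386230469, 227.78900146484375), (14.038154602050781, 16.889175415039062), 62.73868942260742) (313, 221, 15, 15)
((315.2274169921875, 206.13438415527344), (95.2211685180664, 121.42826080322266), 43.4853630065918) (268, 152, 103, 101)
[[ 37  35  54 106 103 105 107 103 106 108  35]
 [ 40  38  95 103 103  99  92 106 108 105  54]
 [ 37  41 103 103  79  95 101  92 110 107  60]
 [ 43  40 102 103  67  97 100 100 105 109  62]
 [ 43  41  82 103  93  72 101 105 105 108  61]]
[0.4709 0.0038 0.1   ]
[0.4708 0.0026 0.003 ]
[0.4708 0.0027 0.104 ]
[323.0599 228.4486]
```

View pics/w2z.png

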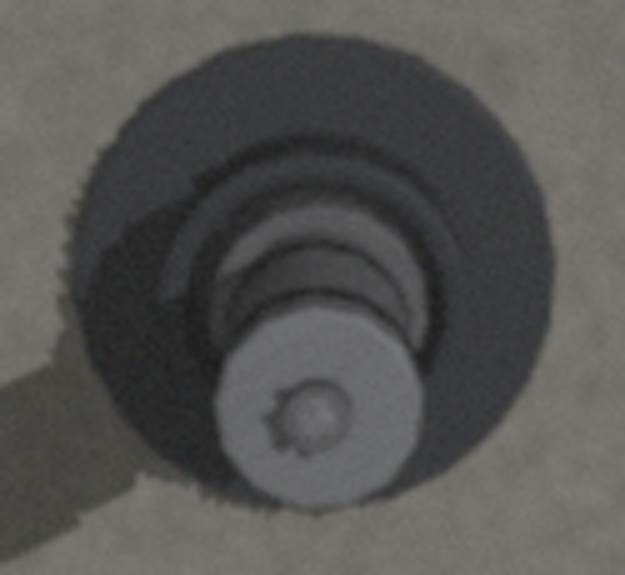

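Call:
arm_command([
  {"dx": 0,"dy": 0.03,"dz": 0,"rx": 0,"ry": 0,"rz": 0,"grip": 0},
  {"dx": 0,"dy": 0.06,"dz": 0,"rx": 0,"ry": 0,"rz": 0,"grip": 0},
  {"dx": 0,"dy": 0.09,"dz": 0,"rx": 0,"ry": 0,"rz": 0,"grip": 0},
  {"dx": 0,"dy": 0.12,"dz": 0,"rx": 0,"ry": 0,"rz": 0,"grip": 0},
  {"dx": 0,"dy": 0.135,"dz": 0,"rx": 0,"ry": 0,"rz": 0,"grip": 0},
  {"dx": 0,"dy": 0.14,"dz": 0,"rx": 0,"ry": 0,"rz": 0,"grip": 0},
  {"dx": 0,"dy": 0.14,"dz": 0,"rx": 0,"ry": 0,"rz": 0,"grip": 0},
])

```text
t: 2.85
ee_pos: [0.472, 0.0034, 0.0627]
eef_rot: [0.694, -0.694, 0.135, -0.135]
contact_force: [0.3, -0.2, 0.1]
grip_width: 0.0852
```

```bash
python3 look.py w3; python3 look.py s3 side
```

```text
2.85 [0.472  0.0034 0.0627] [ 0.2685 -0.1543  0.0851] 0.0851876248447735
[[ 0.927   0.0008  0.375 ]
 [-0.375  -0.      0.927 ]
 [ 0.0007 -1.      0.0003]]
2.9 [0.4721 0.0033 0.0629] [-0.3639 -0.3498 -0.158 ] 0.08546277571006902
[[ 0.9269  0.0012  0.3752]
 [-0.3752 -0.0001  0.9269]
 [ 0.0012 -1.      0.0004]]
```

View pics/w3.png

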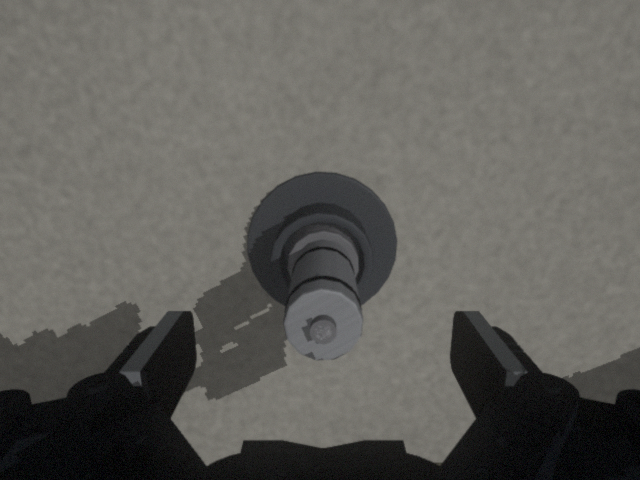

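View pics/s3.png

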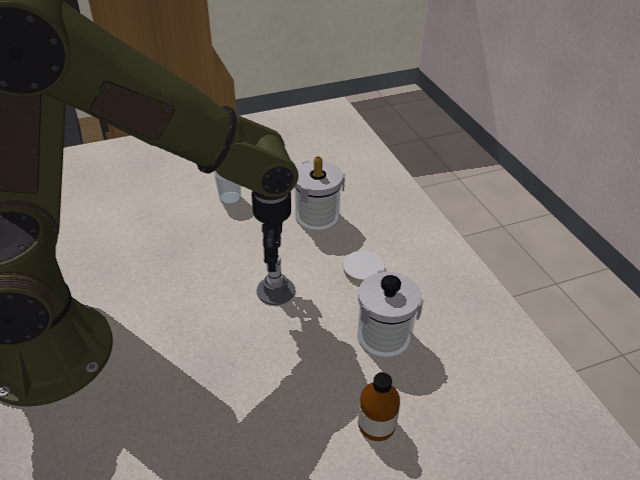

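The gauge top at (323,324) sits between the open fingers, with the fingertips at about x=185 and x=460. It looks well centred.

```bash
python3 - <<'E'
import pickle
from h import *
np.set_printoptions(precision=4,suppress=True)
o,c=pickle.load(open('pics/w3.pkl','rb'))
for p,z in [((323.5,323.5),.1),((321.5,241),.003)]: print(plane(c,p,z,o))
E
```

```text
[0.4703 0.004  0.1   ]
[0.4687 0.0037 0.003 ]
```

Call:
arm_command([
  {"dx": 0,"dy": 0,"dz": 0,"rx": 0,"ry": 0,"rz": 0,"grip": 80},
  {"dx": 0,"dy": 0,"dz": 0,"rx": 0,"ry": 0,"rz": 0,"grip": 120},
  {"dx": 0,"dy": 0,"dz": 0,"rx": 0,"ry": 0,"rz": 0,"grip": 150},
  {"dx": 0,"dy": 0,"dz": 0,"rx": 0,"ry": 0,"rz": 0,"grip": 170},
  {"dx": 0,"dy": 0,"dz": 0,"rx": 0,"ry": 0,"rz": 0,"grip": 190},
  {"dx": 0,"dy": 0,"dz": 0,"rx": 0,"ry": 0,"rz": 0,"grip": 220},
  {"dx": 0,"dy": 0,"dz": 0,"rx": 0,"ry": 0,"rz": 0,"grip": 255},
  {"dx": 0,"dy": 0,"dz": 0,"rx": 0,"ry": 0,"rz": 0,"grip": 255},
], force=30)

```text
t: 3.95
ee_pos: [0.4719, 0.0032, 0.0623]
eef_rot: [0.694, -0.694, 0.135, -0.135]
contact_force: [0.0, 0.8, 4.8]
grip_width: 0.0259
```

Call:
arm_command([
  {"dx": 0,"dy": 0,"dz": 0,"rx": 0,"ry": 0,"rz": 0,"grip": 255},
  {"dx": 0,"dy": 0,"dz": 0,"rx": 0,"ry": 0,"rz": 0,"grip": 255},
], force=80)

```text
t: 4.2
ee_pos: [0.472, 0.0032, 0.0626]
eef_rot: [0.694, -0.694, 0.135, -0.136]
contact_force: [0.1, -0.0, 8.4]
grip_width: 0.0242
```

```bash
python3 look.py w4
```

```text
4.2 [0.472  0.0032 0.0626] [ 0.1269 -0.0225  8.3518] 0.02416787570638264
[[ 0.9269  0.0009  0.3754]
 [-0.3754 -0.      0.9269]
 [ 0.0008 -1.      0.0003]]
```

View pics/w4.png

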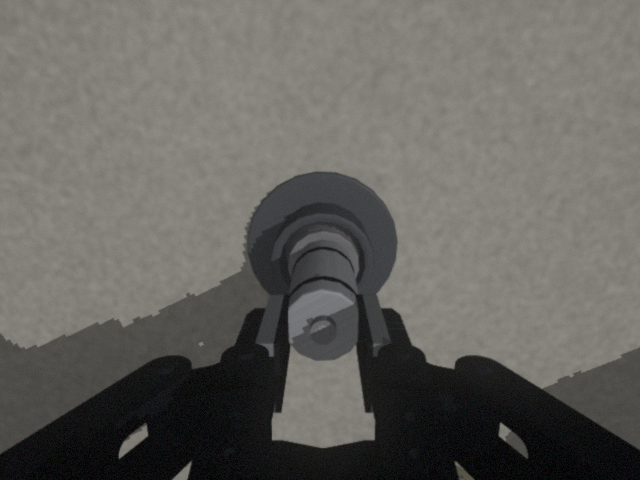

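The gauge is held and centred in the jaws at about (323,322). Now the lift.

Call:
arm_command([
  {"dx": 0,"dy": -0.01,"dz": 0,"rx": 0,"ry": 0,"rz": 0,"grip": 255},
  {"dx": 0,"dy": -0.03,"dz": 0,"rx": 0,"ry": 0,"rz": 0,"grip": 255},
  {"dx": 0,"dy": -0.06,"dz": 0,"rx": 0,"ry": 0,"rz": 0,"grip": 255},
  {"dx": 0,"dy": -0.1,"dz": 0,"rx": 0,"ry": 0,"rz": 0,"grip": 255},
  {"dx": 0,"dy": -0.14,"dz": 0,"rx": 0,"ry": 0,"rz": 0,"grip": 255},
  {"dx": 0,"dy": -0.18,"dz": 0,"rx": 0,"ry": 0,"rz": 0,"grip": 255},
  {"dx": 0,"dy": -0.21,"dz": 0,"rx": 0,"ry": 0,"rz": 0,"grip": 255},
  {"dx": 0,"dy": -0.215,"dz": 0,"rx": 0,"ry": 0,"rz": 0,"grip": 255},
])

```text
t: 5.25
ee_pos: [0.4719, 0.0031, 0.2786]
eef_rot: [0.694, -0.694, 0.134, -0.136]
contact_force: [0.6, -0.1, -2.9]
grip_width: 0.0239
```

Call:
arm_command([
  {"dx": 0.01,"dy": 0,"dz": 0.02,"rx": 0,"ry": 0,"rz": 0,"grip": 255},
  {"dx": 0.027,"dy": 0,"dz": 0.055,"rx": 0,"ry": 0,"rz": 0,"grip": 255},
  {"dx": 0.045,"dy": 0,"dz": 0.09,"rx": 0,"ry": 0,"rz": 0,"grip": 255},
  {"dx": 0.062,"dy": 0,"dz": 0.125,"rx": 0,"ry": 0,"rz": 0,"grip": 255},
  {"dx": 0.08,"dy": 0,"dz": 0.16,"rx": 0,"ry": 0,"rz": 0,"grip": 255},
  {"dx": 0.087,"dy": 0,"dz": 0.175,"rx": 0,"ry": 0,"rz": 0,"grip": 255},
  {"dx": 0.087,"dy": 0,"dz": 0.175,"rx": 0,"ry": 0,"rz": 0,"grip": 255},
  {"dx": 0.087,"dy": 0,"dz": 0.175,"rx": 0,"ry": 0,"rz": 0,"grip": 255},
])

```text
t: 6.25
ee_pos: [0.6174, 0.1322, 0.2763]
eef_rot: [-0.694, 0.694, -0.136, 0.135]
contact_force: [0.0, -0.2, -1.6]
grip_width: 0.0238
```

```bash
python3 look.py w5
```

```text
6.25 [0.6174 0.1322 0.2763] [ 0.0353 -0.1698 -1.6238] 0.02383461665129439
[[ 0.9268 -0.0013  0.3756]
 [-0.3756 -0.0003  0.9268]
 [-0.0011 -1.     -0.0008]]
```

View pics/w5.png

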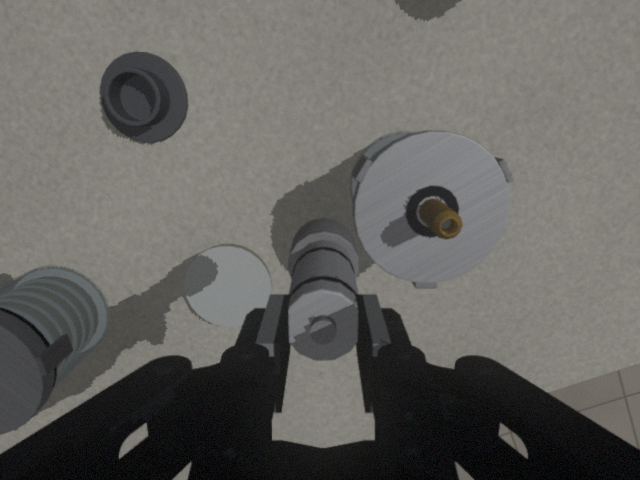

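The wrist view shows the held gauge upright at (323,325), the lid disc centred near (432,207), the stem top near (447,223), and the empty stand cup at (134,95).

```bash
python3 - <<'E'
import pickle
from h import *
np.set_printoptions(precision=4,suppress=True)
o,c=pickle.load(open('pics/w5.pkl','rb'))
im=c["frame"]
cv2.imwrite('pics/w5z.png',cv2.resize(im[120:300,340:520,::-1],None,fx=3.3,fy=3.3,interpolation=cv2.INTER_CUBIC))
cv2.imwrite('pics/w5y.png',cv2.resize(im[170:260,390:480,::-1],None,fx=6,fy=6,interpolation=cv2.INTER_CUBIC))
cv2.imwrite('pics/w5x.png',cv2.resize(im[40:150,90:200,::-1],None,fx=5,fy=5,interpolation=cv2.INTER_CUBIC))
hsv=cv2.cvtColor(im,cv2.COLOR_RGB2HSV)
m=((hsv[...,1]>110)&(hsv[...,0]<25)).astype(np.uint8);m[:,:390]=0;m[:,480:]=0;m[:170]=0;m[260:]=0
ys,xs=np.nonzero(m);print("stem px",len(xs),xs.min(),xs.max(),ys.min(),ys.max())
E
```

```text
stem px 360 433 461 201 236
```

View pics/w5z.png

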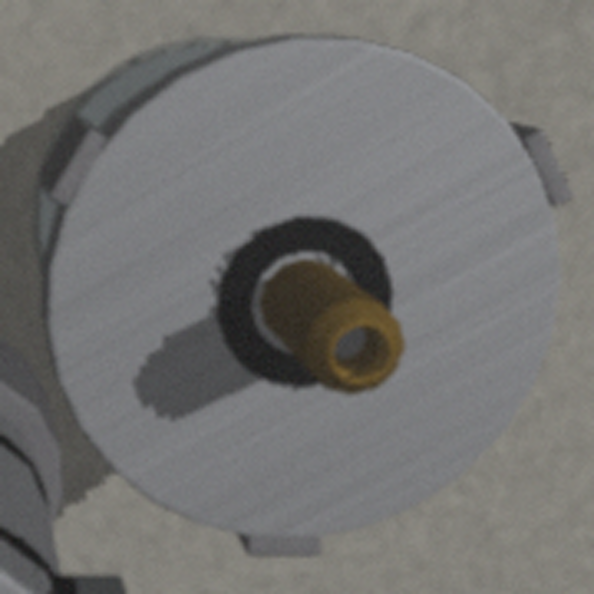

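View pics/w5y.png

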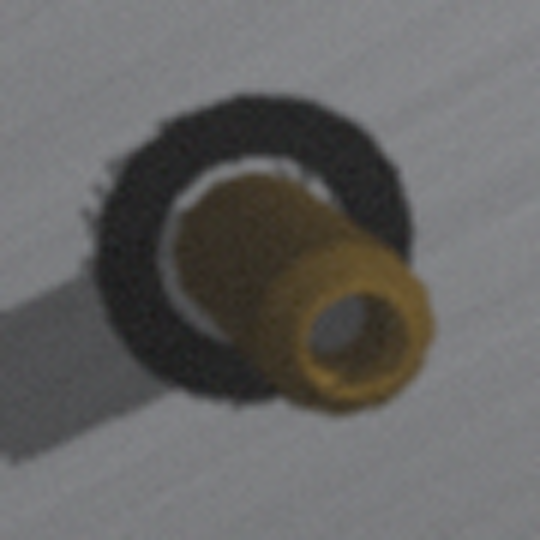

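View pics/w5x.png

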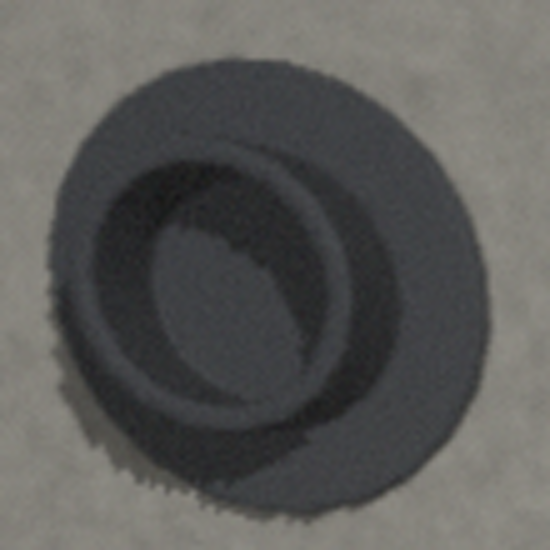

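```bash
python3 - <<'E'
import pickle
from h import *
np.set_printoptions(precision=4,suppress=True)
o,c=pickle.load(open('pics/w5.pkl','rb'))
ring=plane(c,(432.3,211.3),.131,o);print("ring",ring)
L=[plane(c,(340+x/3.3,120+y/3.3),.128,o) for x,y in [(48,290),(556,285),(300,37),(305,537)]]
print("lid",(L[0]+L[1])/2,(L[2]+L[3])/2,np.linalg.norm((L[0]-L[1])),np.linalg.norm((L[2]-L[3])))
for z in (.16,.165,.17,.175,.18,.184): print(z,plane(c,(449.8,226.2),z,o))
# ring edges
print("ringw",[plane(c,(390+x/6,170+y/6),.131,o) for x,y in [(97,248),(412,248),(254,95),(254,402)]])
# stand: rim of cup z .032 ; foot
E=lambda pts,z:np.mean([plane(c,(90+x/5,40+y/5),z,o) for x,y in pts],0)
print("foot",E([(55,250),(490,300),(250,58),(285,520)],.0), "rim",E([(75,270),(350,290),(210,140),(225,428)],.032))
# held gauge top, TCP height ref: z top = tcp z + .0374
zt=o["ee_pos"][2]+.0374
g=plane(c,(323.2,324.5),zt,o);print("gauge top",g, g-o["ee_pos"])
o3,c3=pickle.load(open('pics/w4.pkl','rb'))
g=plane(c3,(323.2,324.5),.1,o3);print("gauge top w4",g, g-o3["ee_pos"])
cv2.imwrite('pics/w5g.png',cv2.resize(c["frame"][210:370,260:390,::-1],None,fx=3.7,fy=3.7,interpolation=cv2.INTER_CUBIC))
E
```

```text
ring [0.6467 0.2087 0.131 ]
lid [0.6443 0.2094 0.128 ] [0.647  0.2089 0.128 ] 0.11591933784315434 0.11722047683286377
0.16 [0.6526 0.212  0.16  ]
0.165 [0.6509 0.2111 0.165 ]
0.17 [0.6491 0.2102 0.17  ]
0.175 [0.6474 0.2092 0.175 ]
0.18 [0.6456 0.2083 0.18  ]
0.184 [0.6442 0.2076 0.184 ]
ringw [array([0.6394, 0.1906, 0.131 ]), array([0.6542, 0.227 , 0.131 ]), array([0.6284, 0.2147, 0.131 ]), array([0.6658, 0.2025, 0.131 ])]
foot [0.4701 0.0021 0.    ] rim [0.4718 0.0041 0.032 ]
gauge top [0.6162 0.1325 0.3137] [-0.0013  0.0004  0.0374]
gauge top w4 [0.4706 0.0035 0.1   ] [-0.0014  0.0004  0.0374]
```

View pics/w5g.png

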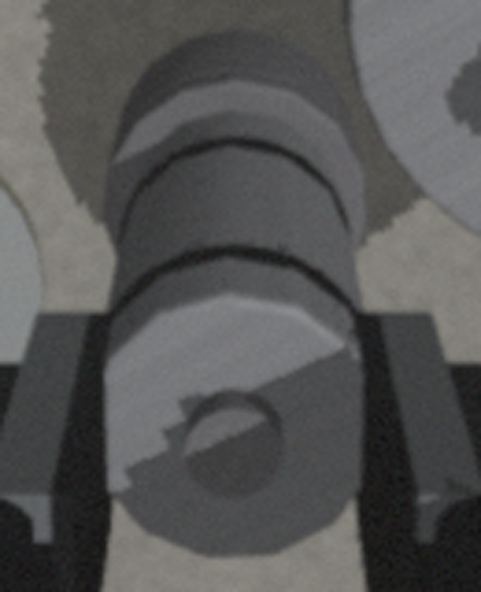

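Call:
arm_command([
  {"dx": 0,"dy": 0,"dz": 0.02,"rx": 0,"ry": 0,"rz": 0,"grip": 255},
  {"dx": 0,"dy": 0,"dz": 0.05,"rx": 0,"ry": 0,"rz": 0,"grip": 255},
  {"dx": 0,"dy": 0,"dz": 0.075,"rx": 0,"ry": 0,"rz": 0,"grip": 255},
  {"dx": 0,"dy": 0.01,"dz": 0.0825,"rx": 0,"ry": 0,"rz": 0,"grip": 255},
  {"dx": 0,"dy": 0.025,"dz": 0.0825,"rx": 0,"ry": 0,"rz": 0,"grip": 255},
  {"dx": 0,"dy": 0.033,"dz": 0.0825,"rx": 0,"ry": 0,"rz": 0,"grip": 255},
  {"dx": 0,"dy": 0.033,"dz": 0.0825,"rx": 0,"ry": 0,"rz": 0,"grip": 255},
])

```text
t: 7.18
ee_pos: [0.6487, 0.2083, 0.2434]
eef_rot: [-0.694, 0.694, -0.136, 0.135]
contact_force: [0.2, -0.1, -1.7]
grip_width: 0.0239
```

```bash
python3 look.py w6; python3 look.py s6 side; python3 look.py c6 scene; python3 - <<'E'
import cv2,numpy as np
s=cv2.imread('pics/c6.png');d=cv2.imread('pics/s6.png');w=cv2.imread('pics/w6.png')
f=lambda im,x,y,w,h,k:cv2.resize(im[y:y+h,x:x+w],None,fx=k,fy=k,interpolation=cv2.INTER_CUBIC)
cv2.imwrite('pics/z6.png',np.hstack([f(s,355,200,66,100,6),f(d,285,105,66,100,6)]))
cv2.imwrite('pics/w6z.png',f(w,230,150,200,150,4))
E
```

```text
7.175 [0.6487 0.2083 0.2434] [ 0.1583 -0.1221 -1.7132] 0.023883076191356954
[[ 0.9266 -0.0012  0.3761]
 [-0.3761 -0.0004  0.9266]
 [-0.001  -1.     -0.0008]]
7.225 [0.6489 0.2086 0.2442] [-0.3857 -0.1059 -2.1972] 0.023790332890028264
[[ 0.9266  0.      0.376 ]
 [-0.376  -0.0001  0.9266]
 [ 0.     -1.     -0.0001]]
7.275 [0.6491 0.2087 0.2446] [ 0.5707 -0.9767 -1.8415] 0.02431311618014174
[[ 0.9267  0.0007  0.3758]
 [-0.3758  0.0001  0.9267]
 [ 0.0006 -1.      0.0004]]
```

View pics/z6.png

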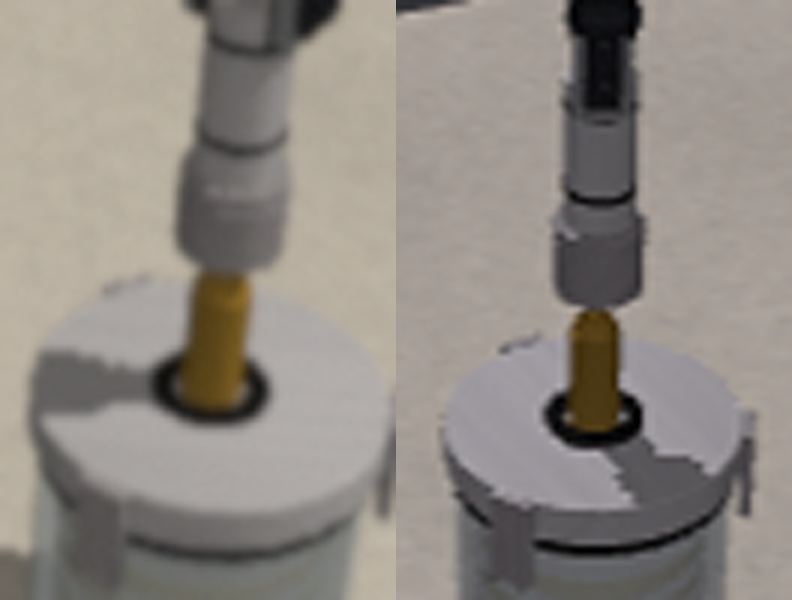

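View pics/w6z.png

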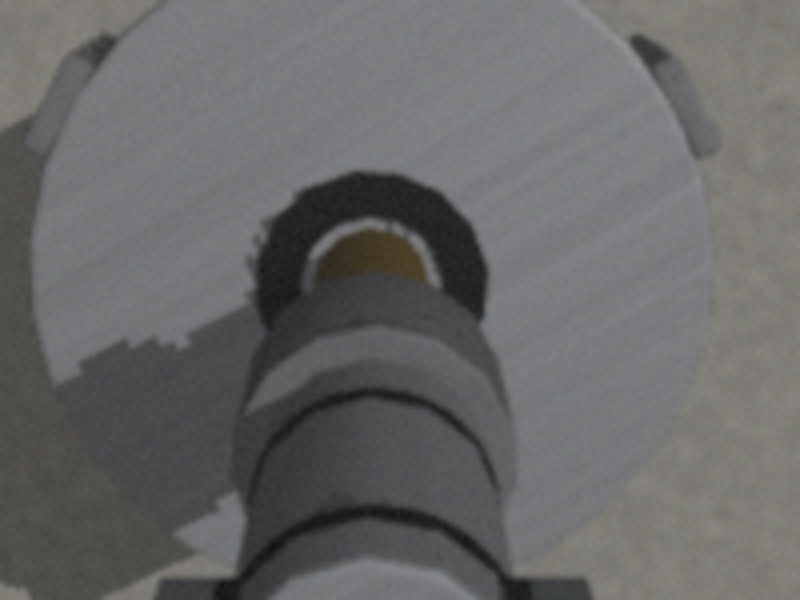

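The views agree. In the scene crop the chuck's axis runs into the stem foot within about 1 mm. In the side crop the chuck is at x≈598 and the stem at x≈596. In the wrist crop the chuck centre is 373 against 373 for the ring. I'll descend in small steps and watch the force.

Call:
arm_command([
  {"dx": 0,"dy": 0.004,"dz": 0,"rx": 0,"ry": 0,"rz": 0,"grip": 255},
  {"dx": 0,"dy": 0.008,"dz": 0,"rx": 0,"ry": 0,"rz": 0,"grip": 255},
  {"dx": 0,"dy": 0.011,"dz": 0,"rx": 0,"ry": 0,"rz": 0,"grip": 255},
  {"dx": 0,"dy": 0.013,"dz": 0,"rx": 0,"ry": 0,"rz": 0,"grip": 255},
])

```text
t: 7.82
ee_pos: [0.6489, 0.2092, 0.2308]
eef_rot: [-0.694, 0.694, -0.135, 0.135]
contact_force: [0.9, -0.8, -1.3]
grip_width: 0.0234
```

Call:
arm_command([
  {"dx": 0,"dy": 0.002,"dz": 0,"rx": 0,"ry": 0,"rz": 0,"grip": 255},
  {"dx": 0,"dy": 0.004,"dz": 0,"rx": 0,"ry": 0,"rz": 0,"grip": 255},
])

```text
t: 8.07
ee_pos: [0.649, 0.2092, 0.227]
eef_rot: [0.694, -0.694, 0.135, -0.135]
contact_force: [-0.3, -0.1, -1.4]
grip_width: 0.0236
```

Call:
arm_command([
  {"dx": 0,"dy": 0.002,"dz": 0,"rx": 0,"ry": 0,"rz": 0,"grip": 255},
  {"dx": 0,"dy": 0.004,"dz": 0,"rx": 0,"ry": 0,"rz": 0,"grip": 255},
])

```text
t: 8.32
ee_pos: [0.649, 0.2092, 0.223]
eef_rot: [-0.694, 0.694, -0.135, 0.135]
contact_force: [0.8, 0.4, -1.7]
grip_width: 0.0239
```

Call:
arm_command([
  {"dx": 0,"dy": 0.0015,"dz": 0,"rx": 0,"ry": 0,"rz": 0,"grip": 255},
  {"dx": 0,"dy": 0.003,"dz": 0,"rx": 0,"ry": 0,"rz": 0,"grip": 255},
])

```text
t: 8.57
ee_pos: [0.649, 0.2092, 0.22]
eef_rot: [-0.694, 0.694, -0.135, 0.135]
contact_force: [0.1, -0.5, -0.9]
grip_width: 0.0241
```

Mouth is at about z=0.165, lower than the stem top, and there's no contact yet.

```bash
python3 look.py s7 side; python3 look.py c7 scene; python3 - <<'E'
import cv2,numpy as np
s=cv2.imread('pics/c7.png');d=cv2.imread('pics/s7.png')
f=lambda im,x,y,w,h,k:cv2.resize(im[y:y+h,x:x+w],None,fx=k,fy=k,interpolation=cv2.INTER_CUBIC)
cv2.imwrite('pics/z7.png',np.hstack([f(s,355,200,66,100,6),f(d,285,105,66,100,6)]))
E
```

```text
8.575 [0.649  0.2092 0.22  ] [ 0.0829 -0.54   -0.9199] 0.024085918975890505
[[ 0.9269  0.      0.3753]
 [-0.3753 -0.      0.9269]
 [ 0.     -1.     -0.    ]]
8.625 [0.6489 0.2092 0.2198] [-0.6845 -0.0474 -2.1742] 0.023859309289658282
[[ 0.9269 -0.0002  0.3754]
 [-0.3754 -0.0001  0.9269]
 [-0.0002 -1.     -0.0002]]
```

View pics/z7.png

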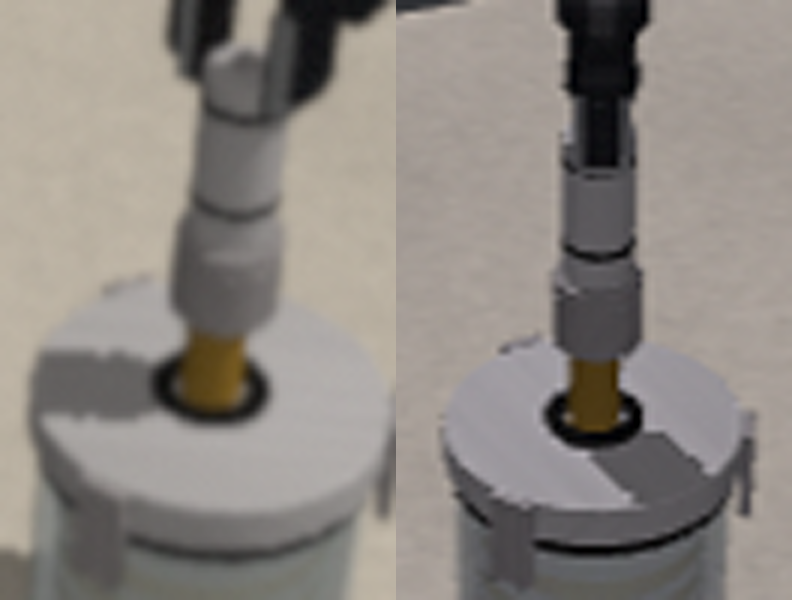

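The chuck is over the stem and aligned in both views: chuck x≈225 and stem x≈216 on the left, leaning with perspective, and 597 against 596 on the right. Continuing down.

Call:
arm_command([
  {"dx": 0,"dy": 0.001,"dz": 0,"rx": 0,"ry": 0,"rz": 0,"grip": 255},
  {"dx": 0,"dy": 0.002,"dz": 0,"rx": 0,"ry": 0,"rz": 0,"grip": 255},
])

```text
t: 8.93
ee_pos: [0.649, 0.2092, 0.2181]
eef_rot: [0.694, -0.694, 0.135, -0.135]
contact_force: [-0.7, 0.2, -1.7]
grip_width: 0.024
```

Call:
arm_command([
  {"dx": 0,"dy": 0.001,"dz": 0,"rx": 0,"ry": 0,"rz": 0,"grip": 255},
  {"dx": 0,"dy": 0.002,"dz": 0,"rx": 0,"ry": 0,"rz": 0,"grip": 255},
])

```text
t: 9.18
ee_pos: [0.649, 0.2092, 0.2161]
eef_rot: [0.694, -0.694, 0.135, -0.135]
contact_force: [0.2, 0.3, -0.3]
grip_width: 0.0238
```

Call:
arm_command([
  {"dx": 0,"dy": 0.001,"dz": 0,"rx": 0,"ry": 0,"rz": 0,"grip": 255},
  {"dx": 0,"dy": 0.002,"dz": 0,"rx": 0,"ry": 0,"rz": 0,"grip": 255},
])

```text
t: 9.43
ee_pos: [0.6491, 0.2092, 0.2144]
eef_rot: [0.694, -0.694, 0.135, -0.135]
contact_force: [0.3, -0.4, 0.8]
grip_width: 0.0236
```

Call:
arm_command([
  {"dx": 0,"dy": 0.001,"dz": 0,"rx": 0,"ry": 0,"rz": 0,"grip": 255},
  {"dx": 0,"dy": 0.001,"dz": 0,"rx": 0,"ry": 0,"rz": 0,"grip": 255},
])

```text
t: 9.68
ee_pos: [0.6491, 0.2092, 0.2134]
eef_rot: [0.694, -0.694, 0.135, -0.135]
contact_force: [-0.4, -0.4, 4.0]
grip_width: 0.0235
```

Call:
arm_command([
  {"dx": 0,"dy": 0.001,"dz": 0,"rx": 0,"ry": 0,"rz": 0,"grip": 255},
  {"dx": 0,"dy": 0.001,"dz": 0,"rx": 0,"ry": 0,"rz": 0,"grip": 255},
])

```text
t: 9.93
ee_pos: [0.649, 0.2092, 0.2123]
eef_rot: [0.694, -0.694, 0.135, -0.135]
contact_force: [-0.1, -0.1, 3.5]
grip_width: 0.0239
```

Call:
arm_command([
  {"dx": 0,"dy": 0.001,"dz": 0,"rx": 0,"ry": 0,"rz": 0,"grip": 255},
  {"dx": 0,"dy": 0.001,"dz": 0,"rx": 0,"ry": 0,"rz": 0,"grip": 255},
])

```text
t: 10.18
ee_pos: [0.649, 0.2092, 0.2111]
eef_rot: [0.694, -0.694, 0.135, -0.135]
contact_force: [-0.7, 0.5, 4.7]
grip_width: 0.0237
```

Call:
arm_command([
  {"dx": 0,"dy": 0.001,"dz": 0,"rx": 0,"ry": 0,"rz": 0,"grip": 255},
  {"dx": 0,"dy": 0.001,"dz": 0,"rx": 0,"ry": 0,"rz": 0,"grip": 255},
])

```text
t: 10.42
ee_pos: [0.649, 0.2092, 0.2101]
eef_rot: [0.694, -0.694, 0.135, -0.135]
contact_force: [-0.3, -0.0, 4.0]
grip_width: 0.024
```

Call:
arm_command([
  {"dx": 0,"dy": 0.001,"dz": 0,"rx": 0,"ry": 0,"rz": 0,"grip": 255},
  {"dx": 0,"dy": 0.001,"dz": 0,"rx": 0,"ry": 0,"rz": 0,"grip": 255},
])

```text
t: 10.68
ee_pos: [0.649, 0.2092, 0.2091]
eef_rot: [0.694, -0.694, 0.135, -0.135]
contact_force: [0.7, -0.3, 4.7]
grip_width: 0.0239
```

Call:
arm_command([
  {"dx": 0,"dy": 0.001,"dz": 0,"rx": 0,"ry": 0,"rz": 0,"grip": 255},
  {"dx": 0,"dy": 0.001,"dz": 0,"rx": 0,"ry": 0,"rz": 0,"grip": 255},
])

```text
t: 10.92
ee_pos: [0.649, 0.2092, 0.2081]
eef_rot: [0.694, -0.694, 0.135, -0.135]
contact_force: [1.0, 0.1, 4.8]
grip_width: 0.0237
```

Call:
arm_command([
  {"dx": 0,"dy": 0.001,"dz": 0,"rx": 0,"ry": 0,"rz": 0,"grip": 255},
  {"dx": 0,"dy": 0.001,"dz": 0,"rx": 0,"ry": 0,"rz": 0,"grip": 255},
])

```text
t: 11.18
ee_pos: [0.649, 0.2092, 0.2071]
eef_rot: [0.694, -0.694, 0.135, -0.135]
contact_force: [0.1, 0.7, 5.4]
grip_width: 0.0237
```

Call:
arm_command([
  {"dx": 0,"dy": 0.001,"dz": 0,"rx": 0,"ry": 0,"rz": 0,"grip": 255},
  {"dx": 0,"dy": 0.001,"dz": 0,"rx": 0,"ry": 0,"rz": 0,"grip": 255},
])

```text
t: 11.42
ee_pos: [0.649, 0.2092, 0.2062]
eef_rot: [0.694, -0.694, 0.135, -0.135]
contact_force: [-0.5, -0.3, 5.5]
grip_width: 0.024
```

Call:
arm_command([
  {"dx": 0,"dy": 0.001,"dz": 0,"rx": 0,"ry": 0,"rz": 0,"grip": 255},
  {"dx": 0,"dy": 0.001,"dz": 0,"rx": 0,"ry": 0,"rz": 0,"grip": 255},
])

```text
t: 11.68
ee_pos: [0.649, 0.2092, 0.2053]
eef_rot: [0.694, -0.694, 0.135, -0.135]
contact_force: [-0.4, 0.1, 5.1]
grip_width: 0.0241
```

Call:
arm_command([
  {"dx": 0,"dy": 0.001,"dz": 0,"rx": 0,"ry": 0,"rz": 0,"grip": 255},
  {"dx": 0,"dy": 0.001,"dz": 0,"rx": 0,"ry": 0,"rz": 0,"grip": 255},
])

```text
t: 11.92
ee_pos: [0.6492, 0.2092, 0.2048]
eef_rot: [0.694, -0.694, 0.135, -0.136]
contact_force: [0.4, 0.5, 8.4]
grip_width: 0.0242
```

Call:
arm_command([
  {"dx": 0,"dy": 0.001,"dz": 0,"rx": 0,"ry": 0,"rz": 0,"grip": 255},
  {"dx": 0,"dy": 0.001,"dz": 0,"rx": 0,"ry": 0,"rz": 0,"grip": 255},
])

```text
t: 12.18
ee_pos: [0.6493, 0.2092, 0.2043]
eef_rot: [0.694, -0.694, 0.135, -0.136]
contact_force: [-0.2, -0.1, 11.2]
grip_width: 0.0237
```

Call:
arm_command([
  {"dx": 0,"dy": 0.001,"dz": 0,"rx": 0,"ry": 0,"rz": 0,"grip": 255},
  {"dx": 0,"dy": 0.001,"dz": 0,"rx": 0,"ry": 0,"rz": 0,"grip": 255},
])

```text
t: 12.42
ee_pos: [0.6495, 0.2092, 0.2037]
eef_rot: [0.694, -0.694, 0.134, -0.136]
contact_force: [-1.3, -0.5, 13.6]
grip_width: 0.0237
```

Force is now 13.6 N, about 15 N of contact once the gauge's own weight is added back, with the steep seat slope. It's home, so I'll hold.

Call:
arm_command([
  {"dx": 0,"dy": 0,"dz": 0,"rx": 0,"ry": 0,"rz": 0,"grip": 255},
  {"dx": 0,"dy": 0,"dz": 0,"rx": 0,"ry": 0,"rz": 0,"grip": 255},
  {"dx": 0,"dy": 0,"dz": 0,"rx": 0,"ry": 0,"rz": 0,"grip": 255},
  {"dx": 0,"dy": 0,"dz": 0,"rx": 0,"ry": 0,"rz": 0,"grip": 255},
])

```text
t: 12.92
ee_pos: [0.6495, 0.2092, 0.2038]
eef_rot: [0.694, -0.694, 0.134, -0.136]
contact_force: [-1.0, -0.9, 13.4]
grip_width: 0.0234
```

```bash
python3 look.py w8; python3 look.py s8 side; python3 look.py c8 scene; python3 - <<'E'
import cv2,numpy as np
s=cv2.imread('pics/c8.png');d=cv2.imread('pics/s8.png');w=cv2.imread('pics/w8.png')
f=lambda im,x,y,w,h,k:cv2.resize(im[y:y+h,x:x+w],None,fx=k,fy=k,interpolation=cv2.INTER_CUBIC)
cv2.imwrite('pics/z8.png',np.hstack([f(s,355,200,66,100,6),f(d,285,105,66,100,6)]))
E
```

```text
12.925 [0.6495 0.2092 0.2038] [-0.9876 -0.9135 13.3897] 0.023350096211730214
[[ 0.9268  0.0027  0.3754]
 [-0.3754  0.0005  0.9269]
 [ 0.0023 -1.      0.0015]]
12.975 [0.6495 0.2092 0.2038] [-0.104  -0.0732 12.7265] 0.024052830826601986
[[ 0.9269  0.0026  0.3754]
 [-0.3754  0.0005  0.9269]
 [ 0.0023 -1.      0.0014]]
13.025 [0.6495 0.2092 0.2038] [-0.0152 -0.5298 13.13  ] 0.02354301988149202
[[ 0.9269  0.0027  0.3754]
 [-0.3754  0.0006  0.9269]
 [ 0.0023 -1.      0.0015]]
```

Call:
arm_command([
  {"dx": 0,"dy": 0,"dz": 0,"rx": 0,"ry": 0,"rz": 0,"grip": 255},
  {"dx": 0,"dy": 0,"dz": 0,"rx": 0,"ry": 0,"rz": 0,"grip": 255},
  {"dx": 0,"dy": 0,"dz": 0,"rx": 0,"ry": 0,"rz": 0,"grip": 255},
  {"dx": 0,"dy": 0,"dz": 0,"rx": 0,"ry": 0,"rz": 0,"grip": 255},
])

```text
t: 13.58
ee_pos: [0.6495, 0.2092, 0.2037]
eef_rot: [0.694, -0.694, 0.134, -0.136]
contact_force: [-1.4, -0.2, 13.4]
grip_width: 0.0239
```

View pics/z8.png

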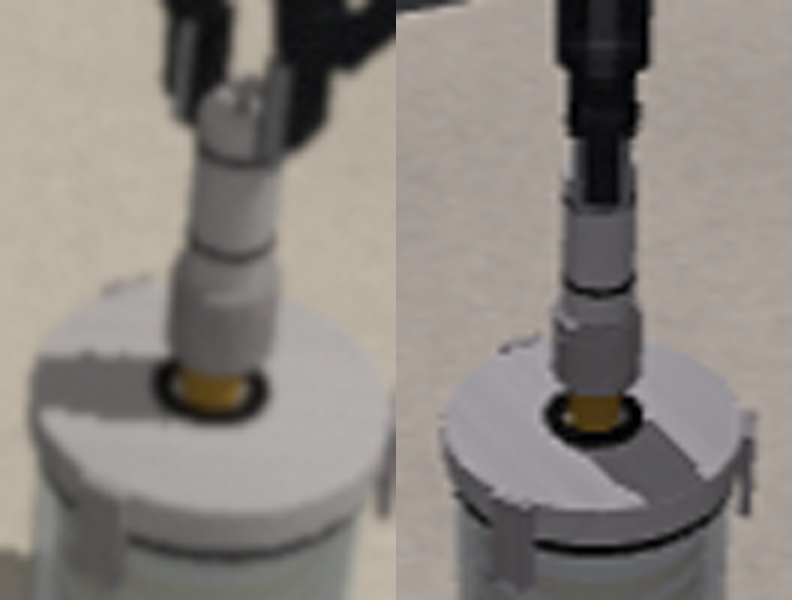

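View pics/w8.png

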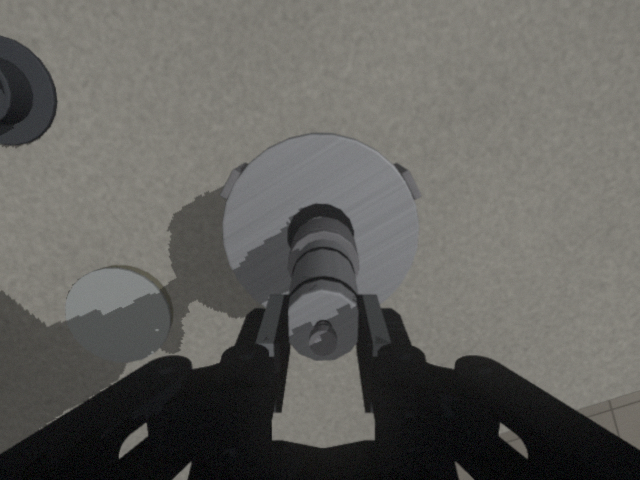

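The scene crop shows the rod standing out at (240,90), and the wrist view shows its head on a stalk at (322,340). The gauge was held home for over 1 s. Now I'll lift off slowly.

Call:
arm_command([
  {"dx": 0,"dy": -0.004,"dz": 0,"rx": 0,"ry": 0,"rz": 0,"grip": 255},
  {"dx": 0,"dy": -0.012,"dz": 0,"rx": 0,"ry": 0,"rz": 0,"grip": 255},
  {"dx": 0,"dy": -0.022,"dz": 0,"rx": 0,"ry": 0,"rz": 0,"grip": 255},
  {"dx": 0,"dy": -0.035,"dz": 0,"rx": 0,"ry": 0,"rz": 0,"grip": 255},
  {"dx": 0,"dy": -0.05,"dz": 0,"rx": 0,"ry": 0,"rz": 0,"grip": 255},
  {"dx": 0,"dy": -0.068,"dz": 0,"rx": 0,"ry": 0,"rz": 0,"grip": 255},
  {"dx": 0,"dy": -0.075,"dz": 0,"rx": 0,"ry": 0,"rz": 0,"grip": 255},
  {"dx": 0,"dy": -0.075,"dz": 0,"rx": 0,"ry": 0,"rz": 0,"grip": 255},
])

```text
t: 14.58
ee_pos: [0.6491, 0.2092, 0.2775]
eef_rot: [0.694, -0.694, 0.135, -0.135]
contact_force: [0.1, -0.2, -1.4]
grip_width: 0.0243
```

Call:
arm_command([
  {"dx": -0.013,"dy": 0,"dz": -0.035,"rx": 0,"ry": 0,"rz": 0,"grip": 255},
  {"dx": -0.027,"dy": 0,"dz": -0.08,"rx": 0,"ry": 0,"rz": 0,"grip": 255},
  {"dx": -0.042,"dy": 0,"dz": -0.125,"rx": 0,"ry": 0,"rz": 0,"grip": 255},
  {"dx": -0.057,"dy": 0,"dz": -0.17,"rx": 0,"ry": 0,"rz": 0,"grip": 255},
  {"dx": -0.072,"dy": 0,"dz": -0.215,"rx": 0,"ry": 0,"rz": 0,"grip": 255},
  {"dx": -0.084,"dy": 0,"dz": -0.25,"rx": 0,"ry": 0,"rz": 0,"grip": 255},
  {"dx": -0.087,"dy": 0,"dz": -0.2575,"rx": 0,"ry": 0,"rz": 0,"grip": 255},
  {"dx": -0.087,"dy": 0,"dz": -0.2575,"rx": 0,"ry": 0,"rz": 0,"grip": 255},
])

```text
t: 15.58
ee_pos: [0.4717, 0.0032, 0.277]
eef_rot: [0.694, -0.694, 0.135, -0.135]
contact_force: [-0.6, 0.4, -1.6]
grip_width: 0.024
```

```bash
python3 look.py w9
```

```text
15.575 [0.4717 0.0032 0.277 ] [-0.6453  0.3936 -1.6418] 0.02401689870545546
[[ 0.9267 -0.      0.3759]
 [-0.3759  0.0001  0.9267]
 [-0.0001 -1.      0.0001]]
```

View pics/w9.png

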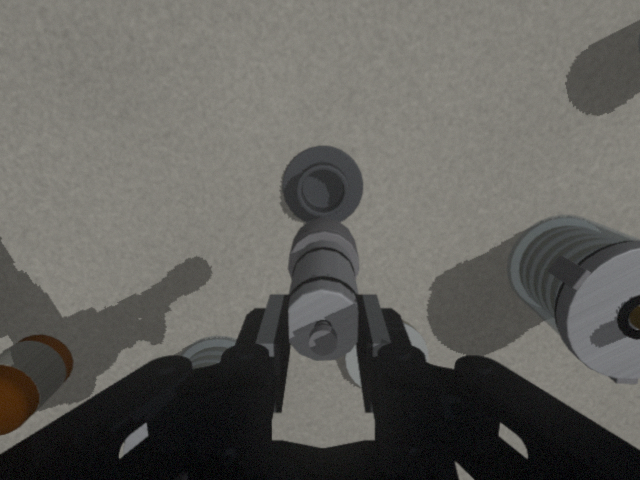

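The gauge is held as before, the rod is out at (322,325), and the cup is directly below at (322,187). Lowering back along the same line.

Call:
arm_command([
  {"dx": 0,"dy": 0.03,"dz": 0,"rx": 0,"ry": 0,"rz": 0,"grip": 255},
  {"dx": 0,"dy": 0.07,"dz": 0,"rx": 0,"ry": 0,"rz": 0,"grip": 255},
  {"dx": 0,"dy": 0.11,"dz": 0,"rx": 0,"ry": 0,"rz": 0,"grip": 255},
  {"dx": 0,"dy": 0.145,"dz": 0,"rx": 0,"ry": 0,"rz": 0,"grip": 255},
  {"dx": 0,"dy": 0.165,"dz": 0,"rx": 0,"ry": 0,"rz": 0,"grip": 255},
  {"dx": 0,"dy": 0.175,"dz": 0,"rx": 0,"ry": 0,"rz": 0,"grip": 255},
  {"dx": 0,"dy": 0.18,"dz": 0,"rx": 0,"ry": 0,"rz": 0,"grip": 255},
  {"dx": 0,"dy": 0.18,"dz": 0,"rx": 0,"ry": 0,"rz": 0,"grip": 255},
])

```text
t: 16.62
ee_pos: [0.472, 0.0033, 0.0973]
eef_rot: [0.694, -0.694, 0.135, -0.135]
contact_force: [-0.3, -0.0, -1.2]
grip_width: 0.0237
```

Call:
arm_command([
  {"dx": 0,"dy": 0.006,"dz": 0,"rx": 0,"ry": 0,"rz": 0,"grip": 255},
  {"dx": 0,"dy": 0.012,"dz": 0,"rx": 0,"ry": 0,"rz": 0,"grip": 255},
  {"dx": 0,"dy": 0.018,"dz": 0,"rx": 0,"ry": 0,"rz": 0,"grip": 255},
  {"dx": 0,"dy": 0.023,"dz": 0,"rx": 0,"ry": 0,"rz": 0,"grip": 255},
  {"dx": 0,"dy": 0.028,"dz": 0,"rx": 0,"ry": 0,"rz": 0,"grip": 255},
  {"dx": 0,"dy": 0.032,"dz": 0,"rx": 0,"ry": 0,"rz": 0,"grip": 255},
  {"dx": 0,"dy": 0.032,"dz": 0,"rx": 0,"ry": 0,"rz": 0,"grip": 255},
])

```text
t: 17.5
ee_pos: [0.4715, 0.0032, 0.0648]
eef_rot: [-0.694, 0.694, -0.135, 0.135]
contact_force: [0.6, -0.3, -1.5]
grip_width: 0.0242
```

Call:
arm_command([
  {"dx": 0,"dy": 0.001,"dz": 0,"rx": 0,"ry": 0,"rz": 0,"grip": 255},
  {"dx": 0,"dy": 0.002,"dz": 0,"rx": 0,"ry": 0,"rz": 0,"grip": 255},
  {"dx": 0,"dy": 0.002,"dz": 0,"rx": 0,"ry": 0,"rz": 0,"grip": 255},
])

```text
t: 17.88
ee_pos: [0.4717, 0.0032, 0.0631]
eef_rot: [0.694, -0.694, 0.135, -0.135]
contact_force: [-0.5, -0.1, -2.1]
grip_width: 0.0236
```

Call:
arm_command([
  {"dx": 0,"dy": 0.0005,"dz": 0,"rx": 0,"ry": 0,"rz": 0,"grip": 255},
  {"dx": 0,"dy": 0.0005,"dz": 0,"rx": 0,"ry": 0,"rz": 0,"grip": 255},
])

```text
t: 18.12
ee_pos: [0.4718, 0.0031, 0.0627]
eef_rot: [0.694, -0.694, 0.135, -0.135]
contact_force: [-0.3, -0.6, -0.1]
grip_width: 0.0238
```

Call:
arm_command([
  {"dx": 0,"dy": 0.0007,"dz": 0,"rx": 0,"ry": 0,"rz": 0,"grip": 255},
  {"dx": 0,"dy": 0.0007,"dz": 0,"rx": 0,"ry": 0,"rz": 0,"grip": 255},
])

```text
t: 18.38
ee_pos: [0.4722, 0.0031, 0.0626]
eef_rot: [0.694, -0.694, 0.135, -0.136]
contact_force: [-0.9, -0.1, 7.0]
grip_width: 0.0239
```

It's on the floor with 7 N. I'll release gradually.

Call:
arm_command([
  {"dx": 0,"dy": 0,"dz": 0,"rx": 0,"ry": 0,"rz": 0,"grip": 255},
  {"dx": 0,"dy": 0,"dz": 0,"rx": 0,"ry": 0,"rz": 0,"grip": 180},
  {"dx": 0,"dy": 0,"dz": 0,"rx": 0,"ry": 0,"rz": 0,"grip": 160},
  {"dx": 0,"dy": 0,"dz": 0,"rx": 0,"ry": 0,"rz": 0,"grip": 140},
  {"dx": 0,"dy": 0,"dz": 0,"rx": 0,"ry": 0,"rz": 0,"grip": 100},
  {"dx": 0,"dy": 0,"dz": 0,"rx": 0,"ry": 0,"rz": 0,"grip": 50},
  {"dx": 0,"dy": 0,"dz": 0,"rx": 0,"ry": 0,"rz": 0,"grip": 0},
  {"dx": 0,"dy": 0,"dz": 0,"rx": 0,"ry": 0,"rz": 0,"grip": 0},
], force=20)

```text
t: 19.38
ee_pos: [0.4717, 0.0032, 0.0619]
eef_rot: [-0.694, 0.694, -0.135, 0.135]
contact_force: [-0.1, 0.2, 0.4]
grip_width: 0.0855
```

```bash
python3 look.py w10
```

```text
19.375 [0.4717 0.0032 0.0619] [-0.1407  0.1992  0.3584] 0.08549377321798178
[[ 0.9269 -0.      0.3754]
 [-0.3754 -0.      0.9269]
 [-0.     -1.     -0.    ]]
```

View pics/w10.png

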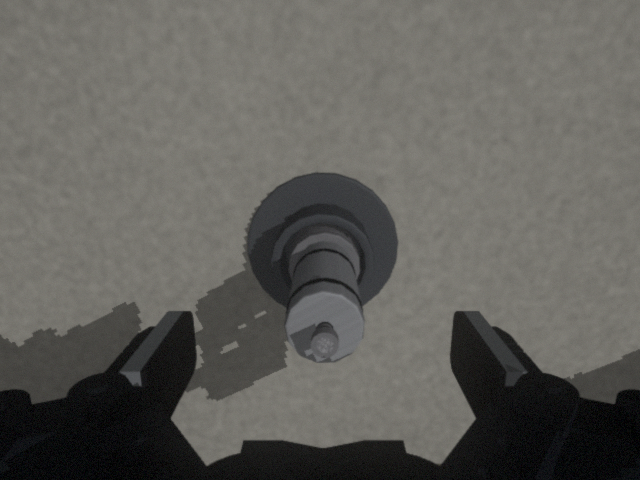

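The gauge stands in the cup with its top at (324,325), as before, the rod head is out at (323,342), and the fingers are clear. Rising straight up.

Call:
arm_command([
  {"dx": 0,"dy": -0.01,"dz": 0,"rx": 0,"ry": 0,"rz": 0,"grip": 0},
  {"dx": 0,"dy": -0.03,"dz": 0,"rx": 0,"ry": 0,"rz": 0,"grip": 0},
  {"dx": 0,"dy": -0.06,"dz": 0,"rx": 0,"ry": 0,"rz": 0,"grip": 0},
  {"dx": 0,"dy": -0.09,"dz": 0,"rx": 0,"ry": 0,"rz": 0,"grip": 0},
  {"dx": 0,"dy": -0.12,"dz": 0,"rx": 0,"ry": 0,"rz": 0,"grip": 0},
  {"dx": 0,"dy": -0.14,"dz": 0,"rx": 0,"ry": 0,"rz": 0,"grip": 0},
  {"dx": 0,"dy": -0.14,"dz": 0,"rx": 0,"ry": 0,"rz": 0,"grip": 0},
  {"dx": 0,"dy": -0.14,"dz": 0,"rx": 0,"ry": 0,"rz": 0,"grip": 0},
])

```text
t: 20.42
ee_pos: [0.4713, 0.0032, 0.2012]
eef_rot: [-0.694, 0.694, -0.136, 0.135]
contact_force: [-0.3, 0.5, -0.1]
grip_width: 0.0853
```

```bash
python3 look.py w11; python3 look.py s11 side; python3 look.py c11 scene; python3 - <<'E'
import cv2,numpy as np,pickle
from h import *
s=cv2.imread('pics/c11.png');d=cv2.imread('pics/s11.png');w=cv2.imread('pics/w11.png')
f=lambda im,x,y,w,h,k:cv2.resize(im[y:y+h,x:x+w],None,fx=k,fy=k,interpolation=cv2.INTER_CUBIC)
cv2.imwrite('pics/z11.png',np.hstack([f(s,295,195,48,64,6),f(d,250,245,48,64,6),f(w,275,150,96,128,3)]))
for n,m in (("scene0","c11"),("side0","s11")):
    a=cv2.imread(f'pics/{n}.png').astype(int);b=cv2.imread(f'pics/{m}.png').astype(int)
    print(n,np.abs(a-b).max(2)[(slice(0,480),slice(0,640))].mean())
E
```

```text
20.425 [0.4713 0.0032 0.2012] [-0.3359  0.4806 -0.1271] 0.08533648185154061
[[ 0.9269 -0.0009  0.3754]
 [-0.3754  0.      0.9269]
 [-0.0009 -1.     -0.0003]]
20.475 [0.4713 0.0032 0.201 ] [-0.3669 -0.2869  0.7412] 0.08545146705112007
[[ 0.9269 -0.0015  0.3753]
 [-0.3753  0.0001  0.9269]
 [-0.0014 -1.     -0.0004]]
20.525 [0.4713 0.0032 0.201 ] [ 0.0374 -0.0513 -0.2482] 0.08579922699977194
[[ 0.9269 -0.0015  0.3753]
 [-0.3753  0.0001  0.9269]
 [-0.0015 -1.     -0.0005]]
scene0 10.964134114583333
side0 16.339195963541666
```

View pics/z11.png

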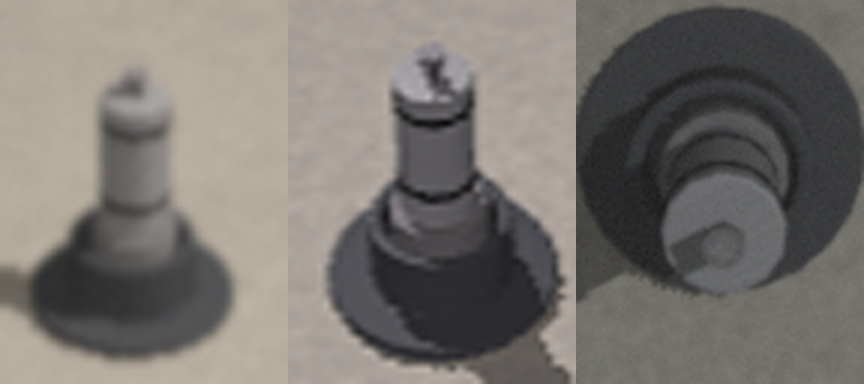

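View pics/c11.png

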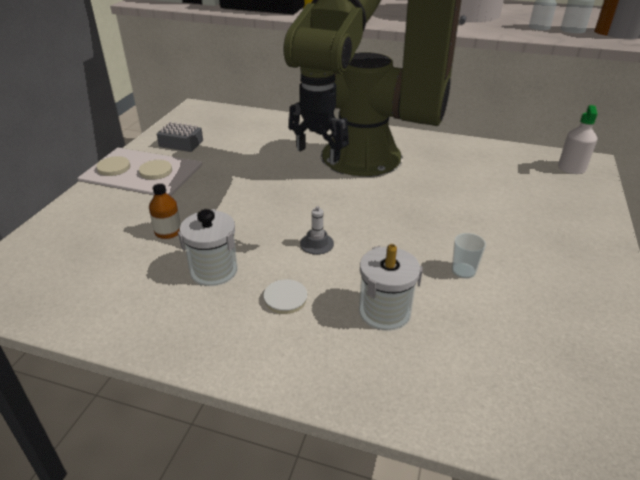

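```bash
python3 - <<'E'
import pickle
from h import *
o,c=pickle.load(open('pics/w10.pkl','rb'))
for e in (0,.004,.006,.008,.010,.012): print(e,proj(c,[.4703,.004,.104+e],o))
from plant import robot
robot.close_job()
E
```

```text
0 [324.52440875 330.4543963 ]
0.004 [324.57843231 336.34419028]
0.006 [324.60657985 339.41256811]
0.008 [324.63552791 342.56796552]
0.01 [324.66531136 345.81416359]
0.012 [324.69596716 349.15516718]
the job is handed in; nothing more can be done
```

I took the gauge from its stand, pressed it home on the valve stem and held it there for just over 1 s. It now stands upright in its stand again with the rod out. I handed the job in after about 20.5 s of the 56 s allowed; it gave no verdict.

- **Pressing:** the wrist force stayed near 13.4 N through the hold, so about 15 N between gauge and jar once the gauge's weight is added. The highest reading was about 15.3 N on the same basis, under the 20 N limit. I read the force at the end of each short step, not continuously.
- **Fit on the stem:** the gauge's mouth was about 21 mm above the lid, the tool was within 0.003 rad of vertical, and both fixed cameras showed the chuck in line with the stem.
- **Rod:** the last close wrist view puts its head at row 342, which means it stands about 8 mm out (3.5 mm needed). Feeling the pin push on the way down suggested about 9 mm, which agrees.
- **Back in the stand:** the gauge's top is at the same place in the wrist view as before the pick-up. The gripper was open, about 14 cm above its grasp height and touching nothing.
- **Other glassware:** in the last scene picture the bottle, dish, beaker and both jars are at their starting pixels, judged by eye.

**Disagreements:** heights from the two fixed cameras came out 4–7 mm low for most points (13 mm at the knob top), and positions from different views differed by 1–2 mm. I relied on the wrist camera, the sizes you gave and the felt force instead.

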